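# Wind the musical jewellery box

### The job

The musical jewellery box lies upside down on the jeweller's bench. Wind its butterfly key clockwise (seen from above) until it is fully wound, in two or three roughly equal partial turns, letting go of the key between turns, and let go of it at the end. Do not turn the wing screw of the hold-down clamp.

Things in the scene. Friction and masses are not known exactly. Their poses are not given: they have to be found in the camera images.
- winding_key (a joint): Winding of the music box's steel butterfly key, rad, growing clockwise seen from above. Starts at 0 to 0.45; fully wound is a hard stop at 2.60 (123 to 149 degrees left to wind), where the wings lie parallel to the box's long sides. Takes 0.06 to 0.10 N m; the key stays where it is let go, without springing back.
- key_grip (a point): Centre of the key's wings, on the key's upright axis, 87 mm above the bench, 27 mm above the box. The wings are one flat upright steel plate with round ends: 54 mm span along this frame's x, 8 mm thick along its y (flat faces to pinch), 22 mm high, on a thin stem. Frame z is up; it turns with the key.
- music_box: Upturned dark wooden box, 150 (x) x 110 (y) mm, fixed on a 190 x 150 mm rubber pad between two cleats. Its flat pale underside faces up, 60 mm above the bench, with four grey felt feet 4 mm high near the corners. Origin: on the bench, under the box's centre; the key stands 20 mm from it along +x. Box and clamp may change places.
- wing_screw (a joint): Bystander: turn of the wing screw of the hold-down clamp, rad, 0 at the start. Two ears in a V, 45 mm span, up to 78 mm above the bench, on a fixed steel clamp of 120 x 110 mm that holds down a wooden strip. To be left alone.

How it is judged:
By the outcome, as a careful person would: the job done as asked, in the order asked, and still so for the second after the job is handed in, with the robot touching nothing.
It also fails if it takes over 56 s, if anything falls off the work surface, if the arm or the gripper's body presses on something with over 40 N, if the wrist force passes 120 N, or if a joint passes its speed limit or range.

### The arm

A 6-joint arm with a two-finger parallel gripper is mounted at the origin on the work surface. World frame = base frame: x ahead of the robot, y to its left, z up, the work surface at z = 0. Lengths are in mm, angles in rad, forces in N, time in s.
With the tool pointing down it reaches from about 400 to 925 mm from the base axis. Payload 12.5 kg.
Tool frame: the origin (TCP) lies on the centre line of the jaws, within the pads' length; the fingertips stand 19 mm ahead of it and the grasp point (between the pads) is the TCP; z points along the fingers, y is the line along which they close (so a half turn about z gives the same grasp; the last joint's range is limited). The gripper opens to 95 mm and grips with 3 to 60 N. Pads are 20 mm wide; open, the fingers measure 119 mm over their backs; the gripper's body (75 mm by 180 mm) begins 59 mm behind the grasp point.
Start: joints at [-1.411, 0.491, 1.559, -0, 1.092, -0.106], TCP at [164.198, -603.062, 233.661] pointing down, gripper open.
Joint ranges: [-3.1, 3.1], [-0.84, 2.19], [0.05, 2.79], [-1.13, 4.28], [0.06, 2.93], [-2.69, 2.69]. Speed limits (rad/s): [2.22, 2.22, 2.79, 3.14, 3.14, 3.14].

### API

Orientations are given as [roll, pitch, yaw] about the fixed x, y, z axes, in that order (R = Rz(yaw) Ry(pitch) Rx(roll)).
In Python, from cell import state, read_camera, job_done gives the robot as it stands.
- The arm moves only by the tool arm_command, never from a script. Its argument "deltas" is a list of rows, each an object of numbers: "dx", "dy", "dz": the shift along the world's x, y, z in m; "yaw": the turn about the world's z in degrees. In form: [{"dx": .., "dy": .., "dz": .., "yaw": ..}, ...]. A call has 1 to 20 rows; each row shifts and turns the commanded pose from where the row before left it; what a row does not reach is not made up. A row lasts 1/10 s, in which the tool goes at most 50 mm and 8.59 degrees, less where a joint would pass 70% of its speed; a pose out of reach is approached as far as the arm can. A call with a gripper value outside its range is refused whole. "gripper" is the finger opening in m, from 0 to 0.0951, set as the call begins (left out, the last holds). The fingers move at their own pace and stop on an object; the grip force is fixed at half the most. Time passes only in rows, so rows that do not move let the fingers close. It gives the time, the measured TCP pose, the force, the opening and the grip force at its end, in the units of the state.
- state(): the state, without advancing time (a new reading comes with each control period).
- read_camera(name): name is "side" or "top" or "wrist"; returns a dict with "color" (420x560x3 uint8, red, green, blue), "range_z" (420x560 float32, mm along the optical axis (not along the pixel's ray), 0 where there is no reading), "fx", "fy", "cx", "cy" (pixels), "extrinsics" (4x4, takes a point from camera to world coordinates). Camera axes: x right, y up, looking along -z (the intrinsics and any distortion apply to the point x, -y, -z); pixel columns grow to the right and rows downward; lengths in mm; the calibration is good to about 2 mm. A picture is of the moment at which its call begins.
- job_done(): hands the job in; it is judged then, once.
The state is a dict: "t": time; "joints": joint angles; "qvel": joint speeds; "tau": joint torques, N m; "eef_pos": TCP position; "tcp_rot": TCP orientation; "ft_force": force on the tool from outside, world axes, zero at the start; "moment": the same for the moment, N m; "opening": opening from 0.0 (shut) to 1.0 (fully open); "grip_force": force on a finger pad.
Only numpy, scipy, OpenCV 4.12 (cv2) and the standard library are available. Lean on these libraries where they do the work, as an engineer would, in place of code of your own. Each camera call takes 0.05 s, during which the arm holds its last target. There are 200 camera calls.

## Working session

There is one attempt and no reset: what is moved stays moved. The work goes in short steps, Python scripts to look and compute and a tool call to move; the robot and the scene stay as the last step left them, time stands still between calls to the robot, and variables do not carry over. Pictures are saved under pics/ and viewed, at most 10 in all, crops included, and the job is handed in when it is done.

Besides the shell and the picture viewer there is one more tool, called as name(argument=value, ...), one argument or row to a line, values as JSON. arm_command: Moves the arm, as the interface text tells. Its arguments: {"type":"object","properties":{"deltas":{"type":"array"},"gripper":{"type":"number"}},"required":["deltas"]}

```bash
mkdir -p pics; cat > h.py <<'E'
import numpy as np, cv2
from cell import state, read_camera, job_done
def shot(name,fn):
    c=read_camera(name); cv2.imwrite('pics/'+fn,cv2.cvtColor(c['color'],cv2.COLOR_RGB2BGR)); np.savez('pics/'+fn+'.npz',**c); return c
def cloud(c):
    r=c['range_z']; v,u=np.indices(r.shape); P=np.stack([(u-c['cx'])/c['fx']*r,-(v-c['cy'])/c['fy']*r,-r,np.ones_like(r)],-1)
    return (P@np.asarray(c['extrinsics']).T)[...,:3]
def ray(c,u,v,z):
    E=np.asarray(c['extrinsics']); d=E[:3,:3]@np.array([(u-c['cx'])/c['fx'],-(v-c['cy'])/c['fy'],-1]); o=E[:3,3]
    return o+d*(z-o[2])/d[2]
E
python3 - <<'E'
from h import *
for n in('top','side'):
    c=shot(n,n+'1.png'); print(n,np.round(c['extrinsics'],2).tolist(),c['fx'])
print(state())
E
```

```text
top [[-0.02, 1.0, -0.05, 516.6], [-1.0, -0.02, 0.02, 6.44], [0.02, 0.05, 1.0, 851.31], [0.0, 0.0, 0.0, 1.0]] 481.1422780034508
side [[-0.92, 0.2, -0.33, 325.17], [-0.39, -0.46, 0.8, 637.62], [0.01, 0.86, 0.5, 455.55], [0.0, 0.0, 0.0, 1.0]] 476.42962540696124
{'t': 0.1, 'joints': array([-1.41059794e+00,  4.91470635e-01,  1.55938871e+00, -6.56671650e-06,
        1.09172580e+00, -1.05605279e-01]), 'qvel': array([ 8.38279898e-04, -1.95588257e-03, -1.69641406e-05, -1.38508048e-03,
       -4.74368894e-04, -8.48932409e-04]), 'tau': array([ 6.53418356e-04, -6.13623834e+01, -2.58604681e+01,  6.93458109e-02,
        4.70129389e-02, -6.91719833e-05]), 'eef_pos': array([ 164.16262387, -602.84406864,  233.13791059]), 'tcp_rot': array([-3.14060508e+00, -9.88253017e-05,  2.65806647e-01]), 'ft_force': array([-0.01397355,  0.03324426,  0.42266003]), 'moment': array([-0.00925923, -0.03672275,  0.01769749]), 'grip_force': 0.0, 'opening': 0.99978192178553}
```

View pics/top1.png

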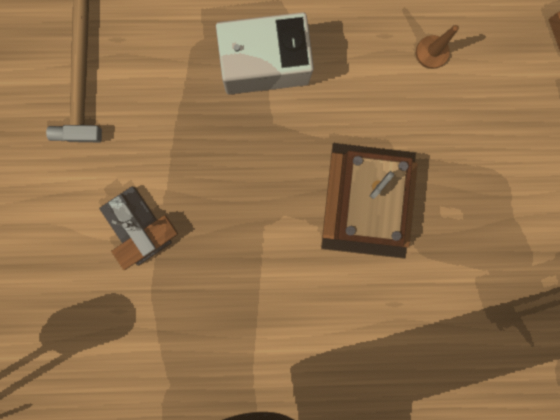

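View pics/side1.png

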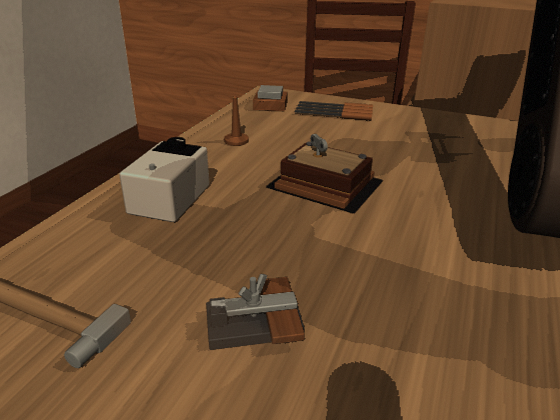

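The top view shows the box at about (380,195), with its key wings from (374,196) to (394,173). The clamp is at (135,225). The side view agrees: key at (318,145), clamp wing screw at (255,288).

```bash
cat > m.py <<'E'
from h import *
def seg(P,cen,r=45,lo=80,hi=105):
    m=(P[...,2]>lo)&(P[...,2]<hi)&(np.hypot(P[...,0]-cen[0],P[...,1]-cen[1])<r)
    return m
def fit(P,m):
    p=P[m]; (cx,cy),(w,h),a=cv2.minAreaRect(p[:,:2].astype(np.float32))
    b=cv2.boxPoints(((cx,cy),(w,h),a)); e=b[1]-b[0] if np.linalg.norm(b[1]-b[0])>np.linalg.norm(b[2]-b[1]) else b[2]-b[1]
    q=p[:,:2]-p[:,:2].mean(0); u=np.linalg.svd(q,full_matrices=False)[2][0]
    print(len(p),'rect c',round(cx,1),round(cy,1),'size',round(w,1),round(h,1),'axis deg',round(np.degrees(np.arctan2(e[1],e[0]))%180,1),'pca',round(np.degrees(np.arctan2(u[1],u[0]))%180,1),'mean',p.mean(0).round(1),'z pct',np.percentile(p[:,2],[5,50,95]).round(1))
E
python3 - <<'E'
from m import *
for n in('top','side'):
    c=dict(np.load(f'pics/{n}1.png.npz')); P=cloud(c)
    if n=='top':
        print(P[185,384],P[225,390]); c0=ray(c,384,185,87); print('ray',c0)
    m=seg(P,c0); fit(P,m)
    b=seg(P,c0,120,50,68); fit(P,b)
    w=seg(P,ray(c,130,220,70) if n=='top' else P[288,255],60,50,100); fit(P,w)
E
```

```text
[ 581.08436584 -188.44715016   98.29455749] [ 517.91472102 -206.17564372   59.11963323]
ray [ 582.05162403 -191.37032911   87.        ]
207 rect c 582.6 -186.3 size 8.7 52.3 axis deg 139.7 pca 139.5 mean [ 582.1 -185.2   95.6] z pct [ 85.1  97.1 100. ]
5685 rect c 563.2 -184.2 size 110.8 149.9 axis deg 172.1 pca 173.0 mean [ 561.6 -182.4   59. ] z pct [55.  59.1 62.7]
163 rect c 528.0 225.4 size 47.3 13.6 axis deg 84.3 pca 73.2 mean [528.3 224.9  67.1] z pct [54.9 68.9 77.7]
183 rect c 582.6 -185.9 size 9.9 52.8 axis deg 139.6 pca 141.6 mean [ 580.7 -182.1   91.2] z pct [81.6 91.2 99.6]
2040 rect c 563.1 -182.8 size 111.3 149.8 axis deg 172.0 pca 0.6 mean [ 556.6 -168.8   59.1] z pct [52.2 60.2 63.4]
417 rect c 527.5 227.0 size 47.0 13.5 axis deg 63.4 pca 72.7 mean [526.6 227.6  64.7] z pct [52.1 65.  76.8]
```

arm_command(
  deltas=[
    {"dx": 0.0209, "dy": 0.02085, "yaw": 6.225},
    {"dx": 0.0209, "dy": 0.02085, "yaw": 6.225},
    {"dx": 0.0209, "dy": 0.02085, "yaw": 6.225},
    {"dx": 0.0209, "dy": 0.02085, "yaw": 6.225},
    {"dx": 0.0209, "dy": 0.02085, "yaw": 6.225},
    {"dx": 0.0209, "dy": 0.02085, "yaw": 6.225},
    {"dx": 0.0209, "dy": 0.02085, "yaw": 6.225},
    {"dx": 0.0209, "dy": 0.02085, "yaw": 6.225},
    {"dx": 0.0209, "dy": 0.02085, "yaw": 6.225},
    {"dx": 0.0209, "dy": 0.02085, "yaw": 6.225},
    {"dx": 0.0209, "dy": 0.02085, "yaw": 6.225},
    {"dx": 0.0209, "dy": 0.02085, "yaw": 6.225},
    {"dx": 0.0209, "dy": 0.02085, "yaw": 6.225},
    {"dx": 0.0209, "dy": 0.02085, "yaw": 6.225},
    {"dx": 0.0209, "dy": 0.02085, "yaw": 6.225},
    {"dx": 0.0209, "dy": 0.02085, "yaw": 6.225},
    {"dx": 0.0209, "dy": 0.02085, "yaw": 6.225},
    {"dx": 0.0209, "dy": 0.02085, "yaw": 6.225},
    {"dx": 0.0209, "dy": 0.02085, "yaw": 6.225},
    {"dx": 0.0209, "dy": 0.02085, "yaw": 6.225},
  ],
  gripper=0.095,
)

```text
$.deltas[0]: bad value
```

arm_command(
  deltas=[
    {},
    {},
    {},
  ],
)

```text
$.deltas[0]: bad value
```

```bash
python3 - <<'E'
from m import *
c=shot('wrist','w1.png'); P=cloud(c); s=state(); print(s['eef_pos'],np.degrees(s['tcp_rot']),s['joints'])
c0=np.array([582.6,-186]); fit(P,seg(P,c0,40)); fit(P,seg(P,c0,120,50,68))
E
```

```text
[ 164.18139098 -602.85917893  233.19766484] [-1.79950315e+02 -6.82885582e-03  1.52285627e+01] [-1.41058542e+00  4.91398478e-01  1.55934538e+00  3.05815409e-05
  1.09172369e+00 -1.05591811e-01]m.py:8: RuntimeWarning: Mean of empty slice.
  q=p[:,:2]-p[:,:2].mean(0); u=np.linalg.svd(q,full_matrices=False)[2][0]
  ret = um.true_divide(
Traceback (most recent call last):
  File "m.py", line 8, in fit
    q=p[:,:2]-p[:,:2].mean(0); u=np.linalg.svd(q,full_matrices=False)[2][0]
                                 ~~~~~~~~~~~~~~~~~~~~~~~~~~~~~~~~~~~~~~~^^^
IndexError: index 0 is out of bounds for axis 0 with size 0
```

View pics/w1.png

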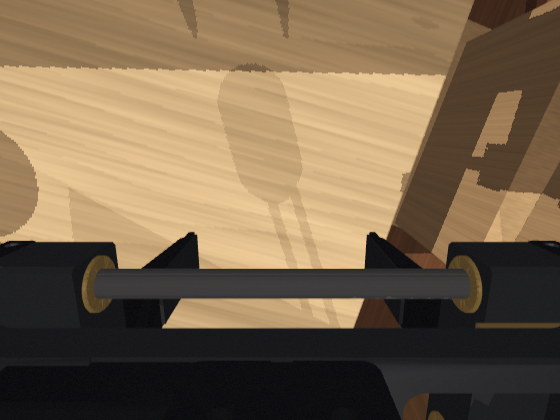

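The wrist view shows only the bench and the fingers at (180,270) and (390,270), because the arm didn't move. Rows need all four keys.

arm_command(
  deltas=[
    {"dx": 0.0209, "dy": 0.02085, "dz": 0.0, "yaw": 6.225},
    {"dx": 0.0209, "dy": 0.02085, "dz": 0.0, "yaw": 6.225},
    {"dx": 0.0209, "dy": 0.02085, "dz": 0.0, "yaw": 6.225},
    {"dx": 0.0209, "dy": 0.02085, "dz": 0.0, "yaw": 6.225},
    {"dx": 0.0209, "dy": 0.02085, "dz": 0.0, "yaw": 6.225},
    {"dx": 0.0209, "dy": 0.02085, "dz": 0.0, "yaw": 6.225},
    {"dx": 0.0209, "dy": 0.02085, "dz": 0.0, "yaw": 6.225},
    {"dx": 0.0209, "dy": 0.02085, "dz": 0.0, "yaw": 6.225},
    {"dx": 0.0209, "dy": 0.02085, "dz": 0.0, "yaw": 6.225},
    {"dx": 0.0209, "dy": 0.02085, "dz": 0.0, "yaw": 6.225},
    {"dx": 0.0209, "dy": 0.02085, "dz": 0.0, "yaw": 6.225},
    {"dx": 0.0209, "dy": 0.02085, "dz": 0.0, "yaw": 6.225},
    {"dx": 0.0209, "dy": 0.02085, "dz": 0.0, "yaw": 6.225},
    {"dx": 0.0209, "dy": 0.02085, "dz": 0.0, "yaw": 6.225},
    {"dx": 0.0209, "dy": 0.02085, "dz": 0.0, "yaw": 6.225},
    {"dx": 0.0209, "dy": 0.02085, "dz": 0.0, "yaw": 6.225},
    {"dx": 0.0209, "dy": 0.02085, "dz": 0.0, "yaw": 6.225},
    {"dx": 0.0209, "dy": 0.02085, "dz": 0.0, "yaw": 6.225},
    {"dx": 0.0209, "dy": 0.02085, "dz": 0.0, "yaw": 6.225},
    {"dx": 0.0209, "dy": 0.02085, "dz": 0.0, "yaw": 6.225},
  ],
  gripper=0.095,
)

```text
t: 2.15
eef_pos: [582.9, -185.1, 233.5]
tcp_rot: [-3.142, -0.0, 2.443]
ft_force: [0.0, -0.4, -0.1]
opening: 1.0
grip_force: 0.0
```

arm_command(
  deltas=[
    {"dx": 0, "dy": 0, "dz": 0, "yaw": 0},
    {"dx": 0, "dy": 0, "dz": 0, "yaw": 0},
    {"dx": 0, "dy": 0, "dz": 0, "yaw": 0},
  ],
)

```text
t: 2.45
eef_pos: [581.6, -186.6, 233.5]
tcp_rot: [-3.141, -0.0, 2.437]
ft_force: [0.6, 0.7, 0.1]
opening: 0.994
grip_force: 0.0
```

```bash
python3 - <<'E'
from m import *
c=shot('wrist','w2.png'); P=cloud(c); s=state(); print(s['t'],s['eef_pos'],np.degrees(s['tcp_rot']),s['joints'])
c0=np.array([582.6,-186]); fit(P,seg(P,c0,40)); fit(P,seg(P,c0,120,50,68))
E
```

```text
2.5 [ 581.58532829 -186.76192941  233.64689123] [-1.79993816e+02 -1.28279564e-02  1.39619179e+02] [-4.18802011e-01  4.70738873e-01  1.59505226e+00 -4.58951572e-05
  1.07604677e+00 -1.28479827e+00]
487 rect c 585.1 -186.4 size 7.7 52.0 axis deg 139.6 pca 139.4 mean [ 583.9 -185.3   97.4] z pct [93.3 97.9 99.4]
14406 rect c 565.8 -184.2 size 110.3 150.1 axis deg 172.2 pca 172.9 mean [ 561.2 -181.5   59.4] z pct [56.2 59.8 62.8]
```

View pics/w2.png

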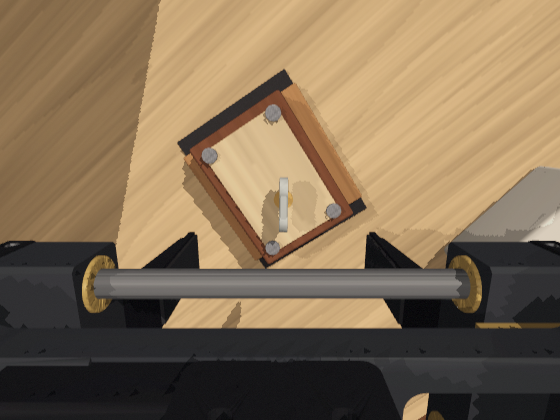

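The wings run vertically at (284,205), square to the jaws. Centre, height (~98 at the top) and sizes agree over three views. Descending.

arm_command(
  deltas=[
    {"dx": 0.0019, "dy": 0.0005, "dz": -0.018, "yaw": 0},
    {"dx": 0, "dy": 0, "dz": -0.018, "yaw": 0},
    {"dx": 0, "dy": 0, "dz": -0.018, "yaw": 0},
    {"dx": 0, "dy": 0, "dz": -0.018, "yaw": 0},
    {"dx": 0, "dy": 0, "dz": -0.018, "yaw": 0},
    {"dx": 0, "dy": 0, "dz": -0.018, "yaw": 0},
    {"dx": 0, "dy": 0, "dz": -0.018, "yaw": 0},
    {"dx": 0, "dy": 0, "dz": -0.018, "yaw": 0},
    {"dx": 0, "dy": 0, "dz": 0, "yaw": 0},
    {"dx": 0, "dy": 0, "dz": 0, "yaw": 0},
    {"dx": 0, "dy": 0, "dz": 0, "yaw": 0},
  ],
)

```text
t: 3.6
eef_pos: [584.3, -186.1, 90.7]
tcp_rot: [3.141, 0.001, 2.438]
ft_force: [0.0, -0.2, -0.1]
opening: 1.0
grip_force: 0.0
```

arm_command(
  deltas=[
    {"dx": 0, "dy": 0, "dz": 0, "yaw": 0},
    {"dx": 0, "dy": 0, "dz": 0, "yaw": 0},
    {"dx": 0, "dy": 0, "dz": 0, "yaw": 0},
    {"dx": 0, "dy": 0, "dz": 0, "yaw": 0},
    {"dx": 0, "dy": 0, "dz": 0, "yaw": 0},
    {"dx": 0, "dy": 0, "dz": 0, "yaw": 0},
    {"dx": 0, "dy": 0, "dz": 0, "yaw": 0},
    {"dx": 0, "dy": 0, "dz": 0, "yaw": 0},
    {"dx": 0, "dy": 0, "dz": 0, "yaw": 0},
    {"dx": 0, "dy": 0, "dz": 0, "yaw": 0},
  ],
  gripper=0.0,
)

```text
t: 4.6
eef_pos: [584.1, -185.6, 89.7]
tcp_rot: [3.142, 0.0, 2.439]
ft_force: [-1.0, 0.2, 1.1]
opening: 0.212
grip_force: 0.0
```

```bash
python3 -c "
from h import *
s=state();print(s)
shot('side','s2.png')"
```

```text
{'t': 4.6, 'joints': array([-4.15373024e-01,  6.43748935e-01,  1.72186682e+00,  1.23877976e-04,
        7.75944640e-01, -1.28342693e+00]), 'qvel': array([-0.00130193, -0.00012134, -0.00044679, -0.00145533,  0.00073491,
        0.00099235]), 'tau': array([ 3.53419739e-03, -6.42759848e+01, -1.92071164e+01, -7.38811592e-03,
        8.97852774e-02,  5.83208839e-05]), 'eef_pos': array([ 584.10163359, -185.56029081,   89.65293865]), 'tcp_rot': array([3.14150030e+00, 6.34143472e-06, 2.43876182e+00]), 'ft_force': array([-0.95194761,  0.20627118,  1.11221806]), 'moment': array([ 0.04706455, -0.19774   , -0.01663836]), 'grip_force': 0.0, 'opening': 0.21233093236760028}
```

Still closing (20 mm open).

arm_command(
  deltas=[
    {"dx": 0, "dy": 0, "dz": 0, "yaw": 0},
    {"dx": 0, "dy": 0, "dz": 0, "yaw": 0},
    {"dx": 0, "dy": 0, "dz": 0, "yaw": 0},
    {"dx": 0, "dy": 0, "dz": 0, "yaw": 0},
  ],
)

```text
t: 5.05
eef_pos: [583.6, -186.2, 89.7]
tcp_rot: [-3.141, -0.0, 2.439]
ft_force: [-3.7, -4.4, 1.2]
opening: 0.084
grip_force: 30.0
```

```bash
python3 -c "
from h import *
s=state();print([(k,np.round(s[k],3)) for k in('t','eef_pos','ft_force','moment','opening','grip_force')])"
```

```text
[('t', np.float64(5.05)), ('eef_pos', array([ 583.606, -186.159,   89.659])), ('ft_force', array([-3.695, -4.395,  1.194])), ('moment', array([-0.762,  0.517, -0.019])), ('opening', np.float64(0.084)), ('grip_force', np.float64(30.0))]
```

Key held (8 mm, 30 N). First partial turn: 49° clockwise.

arm_command(
  deltas=[
    {"dx": -0.0004, "dy": -0.0004, "dz": 0, "yaw": -2.0},
    {"dx": 0, "dy": 0, "dz": 0, "yaw": -5.0},
    {"dx": 0, "dy": 0, "dz": 0, "yaw": -5.0},
    {"dx": 0, "dy": 0, "dz": 0, "yaw": -5.0},
    {"dx": 0, "dy": 0, "dz": 0, "yaw": -5.0},
    {"dx": 0, "dy": 0, "dz": 0, "yaw": -5.0},
    {"dx": 0, "dy": 0, "dz": 0, "yaw": -5.0},
    {"dx": 0, "dy": 0, "dz": 0, "yaw": -5.0},
    {"dx": 0, "dy": 0, "dz": 0, "yaw": -5.0},
    {"dx": 0, "dy": 0, "dz": 0, "yaw": -5.0},
    {"dx": 0, "dy": 0, "dz": 0, "yaw": -2.0},
    {"dx": 0, "dy": 0, "dz": 0, "yaw": 0},
    {"dx": 0, "dy": 0, "dz": 0, "yaw": 0},
  ],
)

```text
t: 6.35
eef_pos: [584.1, -186.0, 89.7]
tcp_rot: [3.141, 0.0, 1.585]
ft_force: [3.7, 1.6, -1.8]
opening: 0.078
grip_force: 30.0
```

```bash
python3 -c "
from h import *
s=state();print([(k,np.round(s[k],3)) for k in('t','eef_pos','tcp_rot','ft_force','moment','opening','grip_force')])"
```

```text
[('t', np.float64(6.35)), ('eef_pos', array([ 584.102, -185.992,   89.703])), ('tcp_rot', array([3.141, 0.   , 1.585])), ('ft_force', array([ 3.662,  1.624, -1.831])), ('moment', array([ 0.054, -0.884, -0.04 ])), ('opening', np.float64(0.078)), ('grip_force', np.float64(30.0))]
```

arm_command(
  deltas=[
    {"dx": 0, "dy": 0, "dz": 0, "yaw": 0},
    {"dx": 0, "dy": 0, "dz": 0, "yaw": 0},
    {"dx": 0, "dy": 0, "dz": 0, "yaw": 0},
    {"dx": 0, "dy": 0, "dz": 0, "yaw": 0},
    {"dx": 0, "dy": 0, "dz": 0, "yaw": 0},
    {"dx": 0, "dy": 0, "dz": 0, "yaw": 0},
    {"dx": 0, "dy": 0, "dz": 0, "yaw": 0},
    {"dx": 0, "dy": 0, "dz": 0, "yaw": 0},
  ],
  gripper=0.07,
)

```text
t: 7.15
eef_pos: [583.7, -185.9, 89.6]
tcp_rot: [3.142, -0.0, 1.584]
ft_force: [-0.3, 0.4, 0.1]
opening: 0.693
grip_force: 0.0
```

```bash
python3 - <<'E'
from m import *
c0=np.array([583.5,-186])
for n in('top','side','wrist'):
    c=shot(n,n+'3.png'); P=cloud(c); m=seg(P,c0,29)&(P[...,2]<101); print(n)
    try: fit(P,m)
    except Exception as e: print('none')
E
```

```text
top
13 rect c 582.4 -161.6 size 6.9 2.2 axis deg 1.3 pca 175.8 mean [ 582.8 -161.4   90.4] z pct [86.8 91.2 94.3]
side
131 rect c 582.4 -185.4 size 8.9 53.0 axis deg 90.9 pca 87.2 mean [ 581.2 -179.8   92. ] z pct [81.5 93.1 99.6]
wrist
1138 rect c 585.2 -185.7 size 8.0 52.0 axis deg 90.9 pca 90.9 mean [ 585.1 -178.2   96.9] z pct [90.5 97.9 99.3]
```

View pics/side3.png

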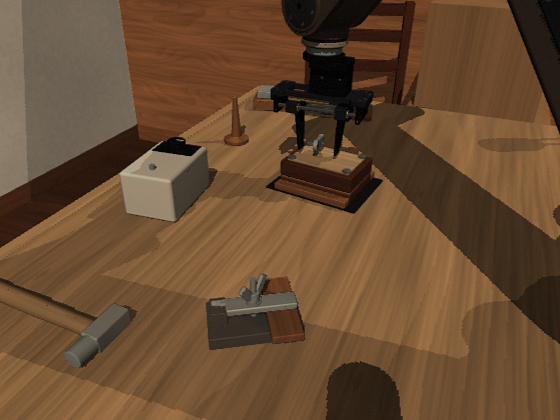

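The key is at 91° and standing free between the open fingers at (320,148). About 99° is left. Regrasp, second turn of 49°.

arm_command(
  deltas=[
    {"dx": 0, "dy": 0, "dz": 0, "yaw": 0},
    {"dx": 0, "dy": 0, "dz": 0, "yaw": 0},
    {"dx": 0, "dy": 0, "dz": 0, "yaw": 0},
    {"dx": 0, "dy": 0, "dz": 0, "yaw": 0},
    {"dx": 0, "dy": 0, "dz": 0, "yaw": 0},
    {"dx": 0, "dy": 0, "dz": 0, "yaw": 0},
    {"dx": 0, "dy": 0, "dz": 0, "yaw": 0},
    {"dx": 0, "dy": 0, "dz": 0, "yaw": 0},
    {"dx": 0, "dy": 0, "dz": 0, "yaw": 0},
    {"dx": 0, "dy": 0, "dz": 0, "yaw": 0},
    {"dx": 0, "dy": 0, "dz": 0, "yaw": 0},
    {"dx": 0, "dy": 0, "dz": 0, "yaw": 0},
  ],
  gripper=0.0,
)

```text
t: 8.5
eef_pos: [584.1, -186.0, 89.7]
tcp_rot: [3.141, 0.0, 1.583]
ft_force: [5.1, 0.1, -2.4]
opening: 0.082
grip_force: 30.0
```

arm_command(
  deltas=[
    {"dx": 0, "dy": 0, "dz": 0, "yaw": -2.0},
    {"dx": 0, "dy": 0, "dz": 0, "yaw": -5.0},
    {"dx": 0, "dy": 0, "dz": 0, "yaw": -5.0},
    {"dx": 0, "dy": 0, "dz": 0, "yaw": -5.0},
    {"dx": 0, "dy": 0, "dz": 0, "yaw": -5.0},
    {"dx": 0, "dy": 0, "dz": 0, "yaw": -5.0},
    {"dx": 0, "dy": 0, "dz": 0, "yaw": -5.0},
    {"dx": 0, "dy": 0, "dz": 0, "yaw": -5.0},
    {"dx": 0, "dy": 0, "dz": 0, "yaw": -5.0},
    {"dx": 0, "dy": 0, "dz": 0, "yaw": -5.0},
    {"dx": 0, "dy": 0, "dz": 0, "yaw": -2.0},
    {"dx": 0, "dy": 0, "dz": 0, "yaw": 0},
    {"dx": 0, "dy": 0, "dz": 0, "yaw": 0},
  ],
)

```text
t: 9.8
eef_pos: [584.6, -186.2, 89.7]
tcp_rot: [3.14, -0.001, 0.728]
ft_force: [7.6, 0.7, -4.2]
opening: 0.084
grip_force: 30.0
```

arm_command(
  deltas=[
    {"dx": 0, "dy": 0, "dz": 0, "yaw": 0},
    {"dx": 0, "dy": 0, "dz": 0, "yaw": 0},
    {"dx": 0, "dy": 0, "dz": 0, "yaw": 0},
    {"dx": 0, "dy": 0, "dz": 0, "yaw": 0},
    {"dx": 0, "dy": 0, "dz": 0, "yaw": 0},
    {"dx": 0, "dy": 0, "dz": 0, "yaw": 0},
    {"dx": 0, "dy": 0, "dz": 0, "yaw": 0},
    {"dx": 0, "dy": 0, "dz": 0, "yaw": 0},
  ],
  gripper=0.07,
)

```text
t: 10.6
eef_pos: [583.7, -186.0, 89.7]
tcp_rot: [3.141, -0.0, 0.728]
ft_force: [-0.0, -0.4, 0.7]
opening: 0.695
grip_force: 0.0
```

```bash
python3 - <<'E'
from m import *
c0=np.array([583.5,-186])
for n in('side','wrist'):
    c=shot(n,n+'4.png'); P=cloud(c); m=seg(P,c0,29)&(P[...,2]<101); print(n)
    try: fit(P,m); fit(P,seg(P,c0,120,50,68))
    except Exception as e: print('none')
E
```

```text
side
151 rect c 591.9 -178.9 size 29.8 11.0 axis deg 44.2 pca 38.9 mean [ 590.9 -177.2   90.7] z pct [81. 91. 99.]
1880 rect c 563.0 -182.7 size 112.3 150.5 axis deg 171.8 pca 6.4 mean [ 554.2 -165.3   59. ] z pct [52.2 60.1 63. ]
wrist
1151 rect c 586.0 -185.9 size 52.4 8.4 axis deg 41.7 pca 41.8 mean [ 591.8 -180.8   96.7] z pct [90.4 97.8 99.3]
23002 rect c 573.1 -184.8 size 109.5 134.4 axis deg 172.2 pca 168.7 mean [ 592.  -175.8   59.3] z pct [56.2 59.8 61.6]
```

The key is at 41.8°. The stop should be at about −8°, so 49.7° is left. Regrasp and make the third turn to the stop, slowing at the end.

arm_command(
  deltas=[
    {"dx": 0.0006, "dy": 0, "dz": 0, "yaw": 0},
    {"dx": 0, "dy": 0, "dz": 0, "yaw": 0},
    {"dx": 0, "dy": 0, "dz": 0, "yaw": 0},
    {"dx": 0, "dy": 0, "dz": 0, "yaw": 0},
    {"dx": 0, "dy": 0, "dz": 0, "yaw": 0},
    {"dx": 0, "dy": 0, "dz": 0, "yaw": 0},
    {"dx": 0, "dy": 0, "dz": 0, "yaw": 0},
    {"dx": 0, "dy": 0, "dz": 0, "yaw": 0},
    {"dx": 0, "dy": 0, "dz": 0, "yaw": 0},
    {"dx": 0, "dy": 0, "dz": 0, "yaw": 0},
    {"dx": 0, "dy": 0, "dz": 0, "yaw": 0},
    {"dx": 0, "dy": 0, "dz": 0, "yaw": 0},
  ],
  gripper=0.0,
)

```text
t: 11.9
eef_pos: [584.6, -186.3, 89.7]
tcp_rot: [3.141, -0.0, 0.728]
ft_force: [3.2, -3.8, -3.3]
opening: 0.083
grip_force: 30.0
```

arm_command(
  deltas=[
    {"dx": 0, "dy": 0, "dz": 0, "yaw": -2.0},
    {"dx": 0, "dy": 0, "dz": 0, "yaw": -5.0},
    {"dx": 0, "dy": 0, "dz": 0, "yaw": -5.0},
    {"dx": 0, "dy": 0, "dz": 0, "yaw": -5.0},
    {"dx": 0, "dy": 0, "dz": 0, "yaw": -5.0},
    {"dx": 0, "dy": 0, "dz": 0, "yaw": -5.0},
    {"dx": 0, "dy": 0, "dz": 0, "yaw": -5.0},
    {"dx": 0, "dy": 0, "dz": 0, "yaw": -5.0},
    {"dx": 0, "dy": 0, "dz": 0, "yaw": -5.0},
    {"dx": 0, "dy": 0, "dz": 0, "yaw": -3.0},
    {"dx": 0, "dy": 0, "dz": 0, "yaw": -2.0},
    {"dx": 0, "dy": 0, "dz": 0, "yaw": -1.0},
    {"dx": 0, "dy": 0, "dz": 0, "yaw": 0},
    {"dx": 0, "dy": 0, "dz": 0, "yaw": 0},
  ],
)

```text
t: 13.3
eef_pos: [584.7, -186.8, 89.7]
tcp_rot: [3.14, -0.001, -0.11]
ft_force: [3.5, -6.7, -4.0]
opening: 0.08
grip_force: 30.0
```

```bash
python3 -c "
from h import *
s=state();print([(k,np.round(s[k],3)) for k in('t','tcp_rot','ft_force','moment','opening','grip_force')])"
```

```text
[('t', np.float64(13.3)), ('tcp_rot', array([ 3.14e+00, -1.00e-03, -1.10e-01])), ('ft_force', array([ 3.485, -6.721, -4.027])), ('moment', array([-1.239, -0.67 , -0.039])), ('opening', np.float64(0.08)), ('grip_force', np.float64(29.999))]
```

arm_command(
  deltas=[
    {"dx": 0, "dy": 0, "dz": 0, "yaw": -0.7},
    {"dx": 0, "dy": 0, "dz": 0, "yaw": -0.7},
    {"dx": 0, "dy": 0, "dz": 0, "yaw": -0.6},
    {"dx": 0, "dy": 0, "dz": 0, "yaw": 0},
    {"dx": 0, "dy": 0, "dz": 0, "yaw": 0},
  ],
)

```text
t: 13.8
eef_pos: [584.8, -186.8, 89.7]
tcp_rot: [3.14, -0.001, -0.144]
ft_force: [3.6, -7.4, -3.6]
opening: 0.082
grip_force: 30.0
```

```bash
python3 -c "
from h import *
s=state();print([(k,np.round(s[k],3)) for k in('t','tcp_rot','ft_force','moment','opening','grip_force')])"
```

```text
[('t', np.float64(13.8)), ('tcp_rot', array([ 3.14e+00, -1.00e-03, -1.44e-01])), ('ft_force', array([ 3.596, -7.361, -3.644])), ('moment', array([-1.248, -0.634,  0.337])), ('opening', np.float64(0.082)), ('grip_force', np.float64(29.999))]
```

The moment jumped to 0.34 N m at −8.2°, so the key is at the hard stop. Releasing and lifting.

arm_command(
  deltas=[
    {"dx": 0, "dy": 0, "dz": 0, "yaw": 0},
    {"dx": 0, "dy": 0, "dz": 0, "yaw": 0},
    {"dx": 0, "dy": 0, "dz": 0, "yaw": 0},
    {"dx": 0, "dy": 0, "dz": 0, "yaw": 0},
    {"dx": 0, "dy": 0, "dz": 0, "yaw": 0},
    {"dx": 0, "dy": 0, "dz": 0, "yaw": 0},
    {"dx": 0, "dy": 0, "dz": 0, "yaw": 0},
    {"dx": 0, "dy": 0, "dz": 0, "yaw": 0},
  ],
  gripper=0.08,
)

```text
t: 14.6
eef_pos: [584.3, -185.9, 89.7]
tcp_rot: [3.142, 0.0, -0.144]
ft_force: [-0.2, -0.2, 0.6]
opening: 0.699
grip_force: 0.0
```

arm_command(
  deltas=[
    {"dx": 0, "dy": 0, "dz": 0.02, "yaw": 0},
    {"dx": 0, "dy": 0, "dz": 0.02, "yaw": 0},
    {"dx": 0, "dy": 0, "dz": 0.02, "yaw": 0},
    {"dx": 0, "dy": 0, "dz": 0.02, "yaw": 0},
    {"dx": 0, "dy": 0, "dz": 0.02, "yaw": 0},
    {"dx": 0, "dy": 0, "dz": 0.02, "yaw": 0},
    {"dx": 0, "dy": 0, "dz": 0.02, "yaw": 0},
    {"dx": 0, "dy": 0, "dz": 0, "yaw": 0},
    {"dx": 0, "dy": 0, "dz": 0, "yaw": 0},
    {"dx": 0, "dy": 0, "dz": 0, "yaw": 0},
  ],
)

```text
t: 15.6
eef_pos: [583.9, -185.8, 228.5]
tcp_rot: [-3.141, 0.002, -0.144]
ft_force: [-0.0, 0.4, -0.2]
opening: 0.838
grip_force: 0.0
```

```bash
python3 - <<'E'
from m import *
c0=np.array([583.5,-186])
for n in('side','wrist'):
    c=shot(n,n+'5.png'); P=cloud(c); m=seg(P,c0,40); print(n); fit(P,m); fit(P,seg(P,c0,120,50,68))
E
```

```text
side
253 rect c 583.0 -186.1 size 12.5 53.4 axis deg 173.2 pca 173.6 mean [ 581.6 -184.2   90.5] z pct [81.  90.6 99.1]
2010 rect c 562.8 -183.0 size 111.3 150.7 axis deg 172.5 pca 3.0 mean [ 555.8 -168.1   59.1] z pct [52.3 60.2 63. ]
wrist
492 rect c 585.8 -186.6 size 8.3 52.5 axis deg 172.0 pca 172.6 mean [ 587.3 -186.9   97.2] z pct [92.1 97.9 99.4]
12640 rect c 572.5 -184.8 size 110.5 135.0 axis deg 172.0 pca 172.9 mean [ 576.6 -185.5   59.5] z pct [56.2 59.8 61.9]
```

View pics/wrist5.png

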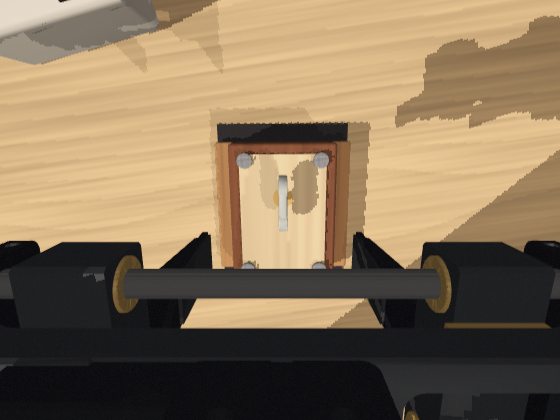

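The wings at (283,203) lie parallel to the long sides (172.0° against 172.0°), and the gripper is clear of the key.

```bash
python3 -c "
from cell import job_done
print(job_done())"
```

```text
the job is handed in; nothing more can be done
None
```

The key is fully wound to its hard stop in three turns of about 49° each, released between turns and at the end; the wing screw was not touched, and the job was handed in at about 16 s.

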